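# Isolate the tilting stage and hold a slide flush on it

## Robot

A 7-joint arm with a two-finger parallel gripper is mounted at the origin on a cart in front of the work surface, level with it; the furniture and walls round the work are solid. World frame = base frame: x ahead of the robot, y to its left, z up, the work surface at z = 0. Lengths are in m, angles in rad, forces in N, time in s.
With the tool pointing down it reaches from about 0.4 to 0.85 m from the base axis. Payload 10.4 kg.
Tool frame: the origin (TCP) lies on the centre line of the jaws, within the pads' length; the fingertips stand 17 mm ahead of it and the grasp point (between the pads) lies 2 mm behind it; z points along the fingers, y is the line along which they close (so a half turn about z gives the same grasp; the last joint's range is limited). The gripper opens to 85 mm and grips with 20 to 120 N. Pads are 22 mm wide; open, the fingers measure 114 mm over their backs; the gripper's body (76 mm by 85 mm) begins 54 mm behind the grasp point. The pads swing forward as they close: fully open they stand 13 mm farther back than shut.
Start: joints at [1.106, 0.332, -0.065, 1.46, 0.022, 1.35, -0.088], TCP at [0.267, -0.565, 0.219] pointing down, gripper open.
Joint ranges: [-2.6, 2.6], [-0.5, 2.12], [-1.47, 1.34], [0.16, 2.42], [-1.27, 4.41], [0.06, 2.06], [-2.6, 2.6]. Speed limits (rad/s): [2.22, 2.22, 2.79, 2.79, 3.14, 3.14, 3.14].

## Interface

Orientations are given as a unit quaternion [x, y, z, w].
In Python, from workcell import get_obs, optics, job gives the robot as it stands. The module is installed in compiled form; this text tells all that it offers.
- The arm moves only by the tool send_rows, never from a script. Its argument "plan" is a list that holds one entry, the list of rows, each a list of 7 numbers: the turn, a rotation vector about the tool's x, y, z in units of 1.5 rad (1.0 is 1.5 rad), then the shift along the tool's x, y, z in units of 20 cm (1.0 is 20 cm), then the opening, from 0 (shut) to 1 (fully open). A call has 1 to 20 rows; each row shifts and turns the commanded pose from where the row before left it, along the tool's axes as they then stand; what a row does not reach is not made up. A row lasts 1/12 s, in which the tool goes at most 41.7 mm and 7.16 degrees, less where a joint would pass 70% of its speed; a pose out of reach is approached as far as the arm can. A call with a number of a shift or a turn outside -1 to 1 is refused whole. A call with a gripper value outside its range is refused whole. The fingers move at their own pace and stop on an object; "squeeze" is the grip in N (left out, the last holds). Time passes only in rows, so rows that do not move let the fingers close. It gives the time, the measured TCP pose, the force, the opening and the grip force at its end, in the units of the state.
- get_obs(): the state, without advancing time (a new reading comes with each control period).
- optics.camera(name): name is "scene" or "top"; returns the picture (480x640x3 uint8, red, green, blue); there is no depth.
- optics.get_calibration(name): a dict with "intrinsics" (3x3 intrinsics, pixels), "world_from_camera" (4x4, takes a point from camera to world coordinates). Camera axes: x right, y up, looking along -z (the intrinsics and any distortion apply to the point x, -y, -z); pixel columns grow to the right and rows downward; lengths in m; the calibration is good to about 2 mm. A picture is of the moment at which its call begins. get_calibration takes no time and is no camera call.
- job.hand_in(): hands the job in; it is judged then, once.
The state is a dict: "clock": time; "joint_pos": joint angles; "joint_velocities": joint speeds; "tau": joint torques, N m; "position": TCP position; "ee_rot": TCP orientation; "ft_force": force on the tool from outside, world axes, zero at the start; "torque": the same for the moment, N m; "grip_width": opening from 0.0 (shut) to 1.0 (fully open); "grasp_force": force on a finger pad.
Only numpy, scipy, OpenCV 4.12 (cv2) and the standard library are available. Lean on these libraries where they do the work, as an engineer would, in place of code of your own. Each camera call takes 0.05 s, during which the arm holds its last target. There are 200 camera calls.

## Task

Flip the isolator's yellow-tipped lever over from its green side to its red side to cut the stage drive. Then pick up the slide carrier by the steel bosses of its black bridge handle, tilt it to the slope of the viewing stage and press it gently (about 8 N, never more than 25 N) flat on the white sprung face plate, centred over the blue window with its long side running up the slope. Do not let go of it once lifted, leave the stage's tilt and the things standing around alone, and finish while still gripping the carrier and holding it pressed flush.

Things in the scene. Friction and masses are not known exactly. Their poses are not given: they have to be found in the camera images.
- switch: Isolator switch: grey block 100 (x) x 56 (y) x 34 mm fixed to the worktop, origin at the centre of its underside. Green strip on its top at the -x end (on), red strip at the +x end (off). The lever pivots between two small black ears (17 mm high, at y = +-16 mm) on an axis parallel to y, 42 mm above the origin.
- isolator (a joint): Angle of the isolator lever (rad): 0 = on, leaning 0.55 rad over the green end; 1.10 = off, leaning 0.55 rad over the red end. It is over-centre: its weight takes it to the nearer end stop once past the middle (0.55). About 1 N at the tip moves it.
- lever_tip (a point): Centre of the yellow cross bar at the lever's tip (diameter 22 mm, 30 mm long along the switch's y), 50 mm from the pivot; about 85 mm above the worktop at either end, 92 mm when upright.
- carrier: Loose slide carrier (50 to 90 g): glass slide on a grey plate 80 (x) x 44 (y) x 5 mm; origin at the centre of its flat underside, z up. Black bridge handle: bar 80 (x) x 8 (y) x 10 mm, centre 32 mm above the underside, legs at its ends. Round steel bosses (diameter 10 mm) on both sides of its middle, 14 mm over both: gripped there it can rock about y when pressed.
- stage: Tilting viewing stage: grey base plate 150 (x) x 120 (y) x 12 mm fixed to the worktop with two aluminium cheeks (62 mm high, at y = +-47 mm), origin at the centre of its underside. The tilt axis is parallel to y, 52 mm above the origin. The top slopes down towards -x of the stage (roughly towards the robot).
- tilt (a joint): Slope of the stage's face (rad): 0 = level, larger = its upper side faces more towards -x of the stage. Between 0.20 and 0.45 at the start; very stiff (6 N m) and to be left as it is.
- face (a point): Centre of the stage's white sprung face plate, at the middle of its 70 x 22 mm blue window. x runs up the slope, y across it, z is the outward normal. The plate measures 104 (x) x 62 (y) mm and stands 26 mm out from the tilt axis; it gives way along -z by up to 6 mm on springs (1.8 N to start it, 9 N when fully in), then is rigid.
- tilt_edge (a point): Middle of the upper edge of the black tilt table under the face plate, 58 mm up the slope from the tilt axis; it must stay where it is.
- slide_packet: Bystander: white carton of slides, 30 x 78 x 28 mm, on the worktop; origin at the centre of its underside
- coverslips: Bystander: small box with a blue lid, 32 x 32 x 21 mm; origin at the centre of its underside
- objective_case: Bystander: small tan canister with a black cap, diameter 36 mm, 50 mm tall; origin at the centre of its underside
Not all that is in view belongs to the job. Leave any pink or purple look-alike of the carrier alone.

How it is judged:
By the outcome, as a careful person would: the job done as asked, in the order asked, and still so for the second after the job is handed in, while the arm keeps its last pose, push and grip.
It also fails if it takes over 70 s, if anything falls off the work surface, if the arm or the gripper's body presses on something with over 40 N, if the wrist force passes 120 N, or if a joint passes its speed limit or range.

## Working session

There is one attempt and no reset: what is moved stays moved. The work goes in short steps, Python scripts to look and compute and a tool call to move; the robot and the scene stay as the last step left them, time stands still between calls to the robot, and variables do not carry over. Pictures are saved under pics/ and viewed, at most 10 in all, crops included, and the job is handed in when it is done.

Besides the shell and the picture viewer there is one more tool, called after "Request:" as a command line: name --argument value ..., lists and objects as JSON in quotes. send_rows: Moves the arm, as the interface text tells. Its arguments: {"type":"object","properties":{"plan":{"type":"array"},"squeeze":{"type":"number"}},"required":["plan"]}

```bash
mkdir -p pics
cat > h.py <<'E'
import numpy as np, cv2
from workcell import get_obs, optics, job
def snap(n,f,crop=None,s=1):
    im=optics.camera(n); cv2.imwrite(f'pics/raw_{f}.png',im[:,:,::-1])
    if crop: 
        a,b,c,d=crop; im=im[b:d,a:c]
    im=cv2.resize(im,None,fx=s,fy=s,interpolation=cv2.INTER_CUBIC); cv2.imwrite(f'pics/{f}.png',im[:,:,::-1])
def cal(n):
    c=optics.get_calibration(n); return np.array(c['intrinsics']),np.array(c['world_from_camera'])
def px2w(n,u,v,z):
    K,T=cal(n); d=np.linalg.inv(K)@[u,v,1]; d=T[:3,:3]@(d*[1,-1,-1]); o=T[:3,3]
    return o+d*(z-o[2])/d[2]
def w2px(n,p):
    K,T=cal(n); q=T[:3,:3].T@(np.array(p)-T[:3,3]); q=K@(q*[1,-1,-1]); return q[:2]/q[2]
def tri(obs):
    A=np.zeros((3,3));b=np.zeros(3)
    for n,u,v in obs:
        K,T=cal(n); d=T[:3,:3]@(np.linalg.inv(K)@[u,v,1]*[1,-1,-1]); d/=np.linalg.norm(d); P=np.eye(3)-np.outer(d,d); A+=P;b+=P@T[:3,3]
    return np.linalg.solve(A,b)
E
python3 - <<'E'
from h import *
snap('scene','s0');snap('top','t0')
for n in('scene','top'):print(optics.get_calibration(n))
print(get_obs())
E
```

```text
{'intrinsics': array([[610.99174586,   0.        , 315.37967177],
       [  0.        , 610.99174586, 239.26810565],
       [  0.        ,   0.        ,   1.        ]]), 'world_from_camera': array([[-0.4693726 ,  0.44514705, -0.76258342, -0.35445017],
       [-0.88291322, -0.22447973,  0.41239919,  0.57270816],
       [ 0.01239376,  0.86686386,  0.49839085,  0.70058392],
       [ 0.        ,  0.        ,  0.        ,  1.        ]])}
{'intrinsics': array([[476.34287295,   0.        , 313.32497731],
       [  0.        , 476.34287295, 235.17202217],
       [  0.        ,   0.        ,   1.        ]]), 'world_from_camera': array([[ 0.01311623,  0.99751346, -0.06924492,  0.50638747],
       [-0.99971396,  0.01169706, -0.02086077,  0.03535093],
       [-0.01999894,  0.06949873,  0.99738156,  1.11433408],
       [ 0.        ,  0.        ,  0.        ,  1.        ]])}
{'clock': 0.1, 'joint_pos': array([ 1.1064267 ,  0.33282687, -0.06470977,  1.46083605,  0.02158913,
        1.34989431, -0.08847767]), 'joint_velocities': array([-0.00055896, -0.00150556, -0.00069393, -0.00045783, -0.00112234,
       -0.00242931,  0.00181646]), 'tau': array([ 2.00297494e-03, -6.26751208e+01,  4.94698563e-02, -3.92424488e+01,
        1.62586238e-02,  7.00391785e-03,  8.92236130e-06]), 'position': array([ 0.26707223, -0.56468603,  0.21809432]), 'ee_rot': array([ 9.75698527e-01,  2.19116366e-01, -1.59601174e-04, -6.14442450e-04]), 'ft_force': array([ 0.77108238,  0.1381753 , -0.52259426]), 'torque': array([ 0.03302964,  0.02082169, -0.01697114]), 'grasp_force': 0.0, 'grip_width': 1.0066016860121547}
```

View pics/s0.png

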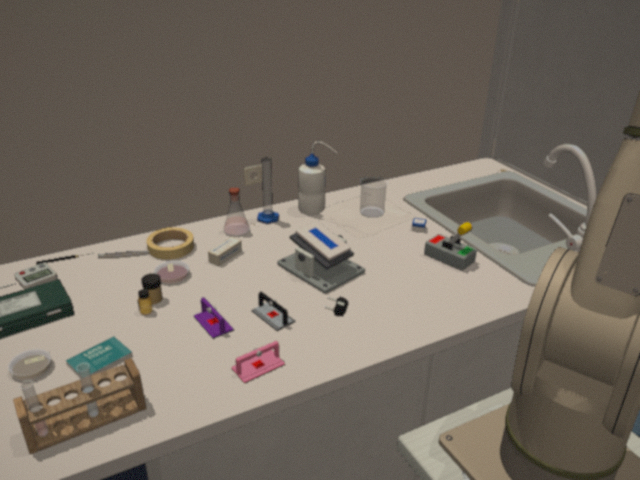

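View pics/t0.png

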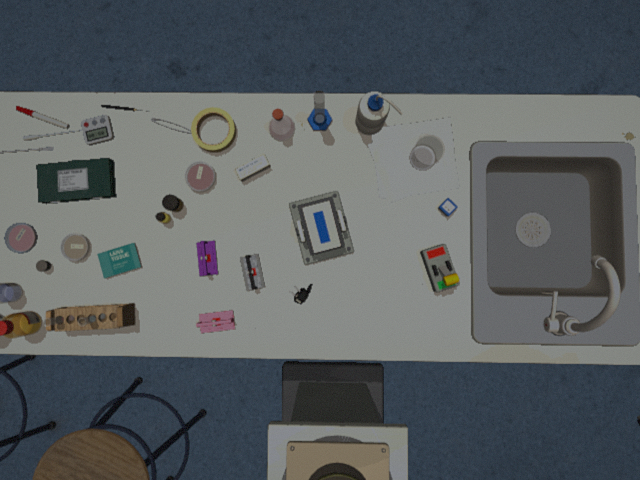

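The scene picture shows the isolator at (450,250), the stage at (320,255) and the grey carrier with black handle at (272,311). In the top picture they're at (440,267), (322,228) and (252,272). Carrier candidates in the top view are grey/black (252,272), purple (207,258) and pink (216,321). By the description I choose the grey one and check it in a close crop.

Run:
```python
import cv2
t=cv2.imread('pics/raw_t0.png');s=cv2.imread('pics/raw_s0.png')
r=lambda i,f:cv2.resize(i,None,fx=f,fy=f,interpolation=cv2.INTER_CUBIC)
a=r(t[180:300,230:365],5.9)   # 
b=r(t[235:300,410:470],6)
cv2.imwrite('pics/c1.png',cv2.resize(t[180:300,230:363],(798,720))[:600])
c=r(s[205:335,240:370],4.5); d=r(s[210:280,415:485],4.5)
import numpy as np
im=np.zeros((600,800,3),np.uint8); im[:585,:585]=c; d=r(s[215:275,420:467+0],4.5); im[:270,588:588+211]=d[:,:211]
b=r(t[240:295,418:465],4.5); im[300:300+b.shape[0],588:588+211]=b[:,:211]
cv2.imwrite('pics/c2.png',im)
```

```text
(no output)
```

View pics/c1.png

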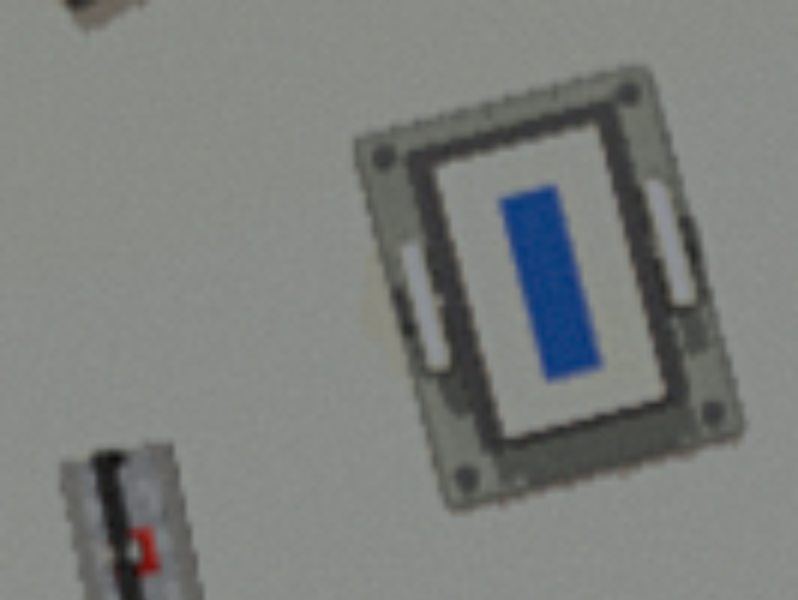

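View pics/c2.png

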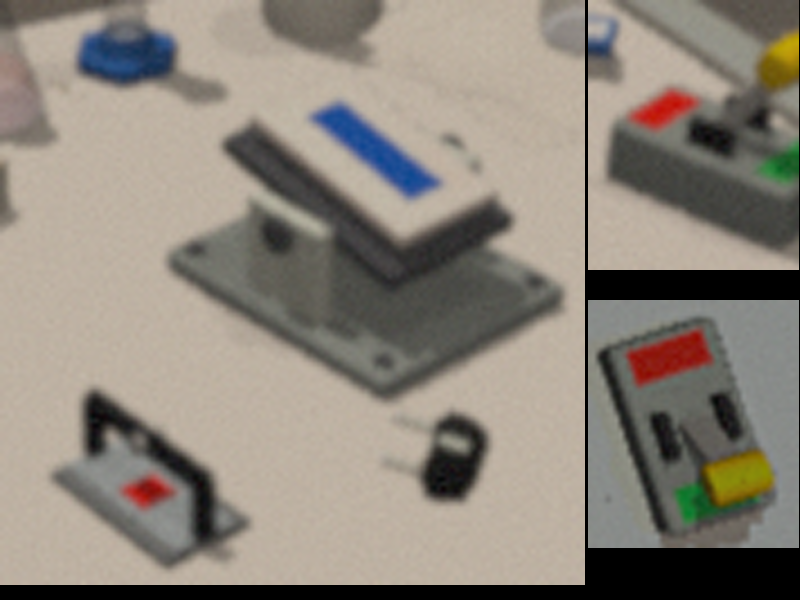

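The crops confirm the choice: grey plate, black bridge handle and steel boss. The red mark on the plate is only decoration. The stage window centre is at about c1 (551,283). The lever leans over green, with its tip at top-view (451.3,279.3). One finer crop of the carrier next.

Run:
```python
import cv2,numpy as np
t=cv2.imread('pics/raw_t0.png');s=cv2.imread('pics/raw_s0.png')
r=lambda i,f:cv2.resize(i,None,fx=f,fy=f,interpolation=cv2.INTER_CUBIC)
im=np.zeros((600,800,3),np.uint8)
im[:500,:350]=r(t[247:297,235:270],10); im[:440,355:795]=r(s[288:332,250:294],10)
cv2.imwrite('pics/c3.png',im)
```

```text
(no output)
```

View pics/c3.png

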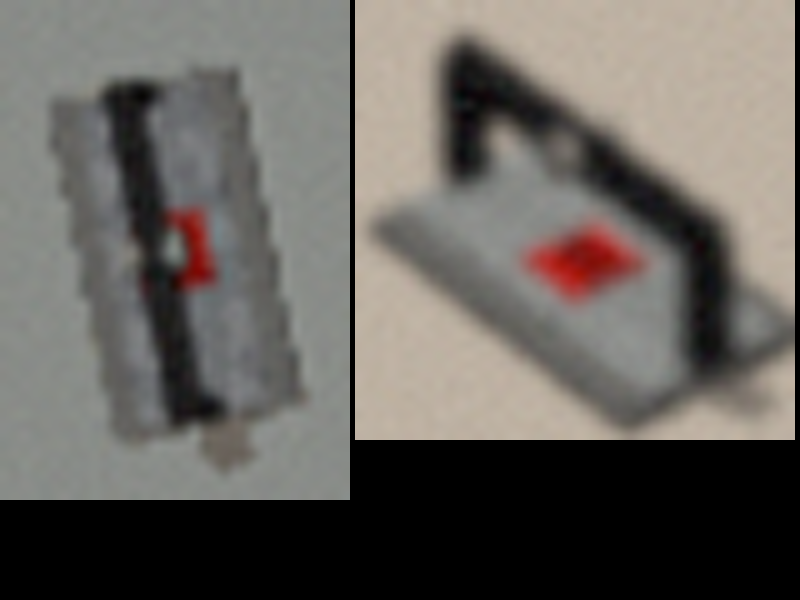

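```bash
cat > fit.py <<'E'
from h import *
from scipy.optimize import least_squares
def T0(p,P):
    x,y,a=p[:3]; c,s=np.cos(a),np.sin(a); P=np.array(P); return np.array([x+c*P[0]-s*P[1],y+s*P[0]+c*P[1],P[2]])
def fit(mod,obs,x0):
    f=lambda p:np.concatenate([w2px(n,T0(p,mod(p,q)))-[u,v] for n,q,u,v in obs])
    r=least_squares(f,x0,loss='soft_l1'); print(np.round(r.x,4),'res',np.round(f(r.x).reshape(-1,2),1).tolist()); return r.x
def S(n,ox,oy,f,l): return [(n,q,(u+.5)/f-.5+ox,(v+.5)/f-.5+oy) for q,u,v in l]
if __name__=='__main__':
    idm=lambda p,q:q
    A=S('top',235,247,10,[((.04,.022,.005),52,100),((.04,-.022,.005),238,70),((-.04,-.022,.005),300,400),((-.04,.022,.005),118,438),((.04,0,.037),132,85),((-.04,0,.037),195,418)])
    B=S('scene',250-35.5,288,10,[((-.04,.022,0),628,432),((.04,.022,.005),372,225),((0,.007,.032),565,155)])
    print('carrier');fit(idm,A+B,[.45,.15,.2]);fit(idm,A,[.45,.15,.2]);
    print('switch')
    o=(418-588/4.5,240-300/4.5,4.5)
    A=S('top',*o,[((-.022*np.sin(0)-.05*np.sin(.55),0,.042+.05*np.cos(.55)),738,477),((0,.016,.05),663,437),((0,-.016,.05),725,415),((.05,.028,.034),605,353),((.05,-.028,.034),710,318),((-.05,.028,.034),670,532)])
    B=S('scene',420-588/4.5,215,4.5,[((.05,.028,.034),612,120),((.05,.028,0),612,180)])
    fit(idm,A+B,[.4,-.25,.2])
    print('stage')
    def m(p,q):
        if q[0]!='f': return q[1:]
        t=p[3];x,y=q[1:3];z=.026+ (q[3] if len(q)>3 else 0)
        # face: x up slope (c,0,s), normal (-s,0,c)
        return (x*np.cos(t)-z*np.sin(t),y,.052+x*np.sin(t)+z*np.cos(t))
    b=lambda x,y,z:('b',x,y,z); w=lambda x,y:('f',x,y)
    A=S('top',230,180,6,[(b(.075,.06,.012),357,138),(b(.075,-.06,.012),650,68),(b(-.075,-.06,.012),745,435),(b(-.075,.06,.012),450,508),
      (w(.035,.011),500,200),(w(.035,-.011),556,186),(w(-.035,-.011),602,365),(w(-.035,.011),548,381),
      (w(.052,.031),435,165),(w(.052,-.031),605,122),(w(-.052,-.031),668,398),(w(-.052,.031),500,440)])
    B=S('scene',240,205,4.5,[(w(.035,.011),310,115),(w(.035,-.011),340,102),(w(-.035,-.011),440,183),(w(-.035,.011),410,198),(w(.052,.031),253,122),(w(-.052,.031),402,248),(w(-.052,-.031),497,193),
      (b(.075,.06,.012),170,258),(b(-.075,.06,.012),388,388),(b(-.075,-.06,.012),562,292)])
    p=fit(m,A+B,[.5,0,.2,.3]);print(T0(p,m(p,w(0,0))),'rms of scene-only/top-only:')
    fit(m,A,p);fit(m,B,p)
E
python3 fit.py
```

```text
carrier
[0.4967 0.1994 0.2139] res [[0.1, 0.1], [-0.0, -0.7], [0.3, 0.1], [-0.0, 0.1], [-0.8, -0.7], [-0.4, 0.8], [0.4, 0.2], [0.5, -1.6], [-0.3, 0.5]]
[0.4966 0.1991 0.2093] res [[0.3, 0.1], [0.2, -0.6], [0.4, 0.2], [0.0, 0.1], [-0.6, -0.6], [-0.4, 0.9]]
switch
[ 0.511  -0.2293  0.3319] res [[-0.6, 0.5], [1.1, 0.0], [1.0, 0.4], [-0.0, -0.7], [0.2, -0.7], [0.2, 1.8], [-0.6, 0.3], [-2.2, 0.3]]
stage
[0.6018 0.0412 0.2562 0.2061] res [[-1.0, -0.3], [0.1, -1.1], [0.1, 0.2], [-1.1, 0.5], [-0.3, -0.3], [0.1, -0.4], [0.0, 0.7], [-0.7, 0.4], [-0.3, 0.2], [-0.9, 0.4], [-0.3, 0.4], [0.3, 0.2], [-0.3, 0.3], [0.8, -0.2], [1.3, 0.1], [0.2, 0.5], [-0.2, -2.5], [0.5, -2.5], [1.3, -0.8], [-0.9, -2.2], [-1.0, -1.1], [1.9, -1.5]]
[0.59668591 0.03983996 0.07744986] rms of scene-only/top-only:
[0.6018 0.0404 0.2561 0.1905] res [[-0.6, -0.3], [0.4, -1.1], [0.5, 0.2], [-0.8, 0.5], [-0.0, -0.5], [0.4, -0.6], [0.4, 0.5], [-0.4, 0.3], [-0.0, -0.0], [-0.7, 0.2], [0.0, 0.3], [0.6, 0.1]]Traceback (most recent call last):
  File "fit.py", line 32, in <module>
    fit(m,A,p);fit(m,B,p)
               ~~~^^^^^^^

[... 1417 characters left out ...]
~~~~~~~^^^^^^^^^^^^^^^^^^^^^^^^^^^^^^
    return np.atleast_1d(self.fun(x))
                         ~~~~~~~~^^^
    return self.f(x, *self.args, **self.kwargs)
           ~~~~~~^^^^^^^^^^^^^^^^^^^^^^^^^^^^^^
  File "fit.py", line 6, in <lambda>
    f=lambda p:np.concatenate([w2px(n,T0(p,mod(p,q)))-[u,v] for n,q,u,v in obs])
                               ~~~~^^^^^^^^^^^^^^^^^^
  File "h.py", line 14, in w2px
    K,T=cal(n); q=T[:3,:3].T@(np.array(p)-T[:3,3]); q=K@(q*[1,-1,-1]); return q[:2]/q[2]
        ~~~^^^
  File "h.py", line 9, in cal
    c=optics.get_calibration(n); return np.array(c['intrinsics']),np.array(c['world_from_camera'])
ValueError: time passes only in moves, steps and waits
```

```bash
python3 - <<'E'
s=open('h.py').read()
i=s.index('def cal(n)');j=s.index('def px2w')
s=s[:i]+'''import os,pickle
def cal(n,_c={}):
    if not _c:
        if not os.path.exists('cal.pkl'):
            pickle.dump({m:(np.array((c:=optics.get_calibration(m))['intrinsics']),np.array(c['world_from_camera'])) for m in('scene','top')},open('cal.pkl','wb'))
        _c.update(pickle.load(open('cal.pkl','rb')))
    return _c[n]
'''+s[j:]
open('h.py','w').write(s)
f=open('fit.py').read()
f=f[:f.index("    fit(m,A,p);fit(m,B,p)")]
f+='''
    def ff(obs,x0,k):
        g=lambda p:np.concatenate([w2px(n,T0(p,m(p,q)))-[u,v]+(p[4:6] if n=='scene' else 0) for n,q,u,v in obs])
        r=least_squares(g,x0,loss='soft_l1');C=np.linalg.inv(r.jac.T@r.jac);print(k,np.round(r.x,4),'sd tilt',C[3,3]**.5,np.round(g(r.x).reshape(-1,2),1).tolist());q=r.x;print(T0(q,m(q,w(0,0))))
    p=np.r_[p,0,0];ff(A+B,p,'both+off')
    fit(m,B,p[:4]);fit(m,A,p[:4])
'''
open('fit.py','w').write(f)
E
python3 fit.py 2>&1|tail -12
```

```text
carrier
[0.4967 0.1994 0.2139] res [[0.1, 0.1], [-0.0, -0.7], [0.3, 0.1], [-0.0, 0.1], [-0.8, -0.7], [-0.4, 0.8], [0.4, 0.2], [0.5, -1.6], [-0.3, 0.5]]
[0.4966 0.1991 0.2093] res [[0.3, 0.1], [0.2, -0.6], [0.4, 0.2], [0.0, 0.1], [-0.6, -0.6], [-0.4, 0.9]]
switch
[ 0.511  -0.2293  0.3319] res [[-0.6, 0.5], [1.1, 0.0], [1.0, 0.4], [-0.0, -0.7], [0.2, -0.7], [0.2, 1.8], [-0.6, 0.3], [-2.2, 0.3]]
stage
[0.6018 0.0412 0.2562 0.2061] res [[-1.0, -0.3], [0.1, -1.1], [0.1, 0.2], [-1.1, 0.5], [-0.3, -0.3], [0.1, -0.4], [0.0, 0.7], [-0.7, 0.4], [-0.3, 0.2], [-0.9, 0.4], [-0.3, 0.4], [0.3, 0.2], [-0.3, 0.3], [0.8, -0.2], [1.3, 0.1], [0.2, 0.5], [-0.2, -2.5], [0.5, -2.5], [1.3, -0.8], [-0.9, -2.2], [-1.0, -1.1], [1.9, -1.5]]
[0.59668591 0.03983996 0.07744986] rms of scene-only/top-only:
both+off [ 0.6018  0.0404  0.2583  0.1911 -0.6045  1.1797] sd tilt 0.029831364087869187 [[-0.7, -0.2], [0.4, -1.1], [0.5, 0.1], [-0.7, 0.6], [-0.1, -0.5], [0.4, -0.6], [0.4, 0.5], [-0.3, 0.3], [-0.1, 0.0], [-0.7, 0.2], [0.1, 0.2], [0.7, 0.1], [-0.8, 1.5], [0.3, 1.0], [1.0, 0.9], [-0.1, 1.3], [-0.7, -1.2], [0.2, -1.8], [1.0, -0.1], [-1.2, -1.1], [-1.2, -0.1], [1.6, -0.5]]
[0.59707384 0.03916767 0.07752652]
[0.5988 0.0438 0.2677 0.2001] res [[-0.9, 1.3], [0.2, 0.8], [1.0, 0.9], [-0.0, 1.3], [-0.8, -1.4], [0.4, -1.6], [1.0, -0.1], [-1.6, -1.0], [-0.9, -0.0], [1.6, -0.8]]
[0.6018 0.0404 0.2561 0.1905] res [[-0.6, -0.3], [0.4, -1.1], [0.5, 0.2], [-0.8, 0.5], [-0.0, -0.5], [0.4, -0.6], [0.4, 0.5], [-0.4, 0.3], [-0.0, -0.0], [-0.7, 0.2], [0.0, 0.3], [0.6, 0.1]]
```

Request:
send_rows --plan '[[[0,0,0.073,0,0,0,0],[0,0,0,0.116,-0.099,0,0],[0,0,0,0.116,-0.099,0,0],[0,0,0,0.116,-0.099,0,0],[0,0,0,0.116,-0.099,0,0],[0,0,0,0.116,-0.099,0,0],[0,0,0,0.116,-0.099,0,0],[0,0,0,0.116,-0.099,0,0],[0,0,0,0.116,-0.099,0,0],[0,0,0,0.116,-0.099,0,0],[0,0,0,0.116,-0.099,0,0],[0,0,0,0.116,-0.099,0,0],[0,0,0,0.116,-0.099,0,0],[0,0,0,0,0,0,0],[0,0,0,0,0,0,0],[0,0,0,0,0,0,0]]]' --squeeze 30

```text
clock: 1.43
position: [0.4524, -0.2502, 0.2186]
ee_rot: [0.986, 0.165, -0.0, 0.0]
ft_force: [-1.2, -0.9, 0.5]
grip_width: 0.001
grasp_force: 0.0
```

```bash
cat > go.py <<'E'
from h import *
from scipy.spatial.transform import Rotation as R
def Rt(yaw,pitch=0):
    "tool down, tool x at yaw; pitch: face slope (rad), x runs up the slope, z into the face"
    return R.from_euler('z',yaw)*R.from_euler('y',-pitch)*R.from_euler('x',np.pi)
def go(pos,Rg,near=True):
    o=get_obs(); Rc=R.from_quat(o['ee_rot']); 
    rv=(Rc.inv()*Rg).as_rotvec(); d=Rg.inv().apply(np.array(pos)-o['position'])
    dc=Rc.inv().apply(np.array(pos)-o['position'])
    print('t',round(o['clock'],2),'pos',o['position'].round(4),'turn',(rv/1.5).round(4),'shift(after turn)',(d/.2).round(4),'shift(before)',(dc/.2).round(4),'F',o['ft_force'].round(2),'w',round(o['grip_width'],3),'g',round(o['grasp_force'],1))
    return o
E
python3 - <<'E'
from go import *
go([.4524,-.2495,.087],Rt(.332))
E
```

```text
t 1.43 pos [ 0.4524 -0.2502  0.2186] turn [-0.      0.0004 -0.    ] shift(after turn) [ 0.0009 -0.0032  0.6578] shift(before) [ 0.0014 -0.0032  0.6578] F [-1.24 -0.87  0.54] w 0.001 g 0.0
```

Request:
send_rows --plan '[[[0,0,0,0,0,0.11,0],[0,0,0,0,0,0.11,0],[0,0,0,0,0,0.11,0],[0,0,0,0,0,0.11,0],[0,0,0,0,0,0.11,0],[0,0,0,0,0,0.108,0],[0,0,0,0,0,0,0],[0,0,0,0,0,0,0]]]'

```text
clock: 2.1
position: [0.4517, -0.2504, 0.0867]
ee_rot: [0.986, 0.164, -0.001, -0.001]
ft_force: [0.1, -0.4, 0.6]
grip_width: -0.003
grasp_force: 0.0
```

Request:
send_rows --plan '[[[0,0,0,0.035,0,0,0],[0,0,0,0.035,0,0,0],[0,0,0,0.035,0,0,0],[0,0,0,0.035,0,0,0],[0,0,0,0.035,0,0,0],[0,0,0,0.035,0,0,0],[0,0,0,0.035,0,0,0],[0,0,0,0.035,0,0,0],[0,0,0,0,0,0,0],[0,0,0,0,0,0,0],[0,0,0,0,0,0,0]]]'

```text
clock: 3.02
position: [0.5056, -0.2314, 0.0871]
ee_rot: [0.986, 0.165, -0.0, -0.0]
ft_force: [-0.8, 0.4, 0.0]
grip_width: -0.005
grasp_force: 0.0
```

Request:
send_rows --plan '[[[0,0,0,-0.05,0,0,0],[0,0,0,0,0,-0.12,0],[0,0,0,0,0,-0.12,0],[0,0,0,0,0,-0.12,0],[0,0,0,0,0,-0.12,0.5],[0,0,0,-0.15,0,-0.12,1],[0,0,0,-0.15,0,0,1],[0,0,0,-0.15,0,0,1]]]'

```text
clock: 3.68
position: [0.4101, -0.2648, 0.2086]
ee_rot: [0.986, 0.165, 0.001, 0.001]
ft_force: [-0.3, -1.3, -0.5]
grip_width: 0.563
grasp_force: 0.0
```

Run:
```python
from go import *
t=optics.camera('top');s=optics.camera('scene')
cv2.imwrite('pics/raw_t1.png',t[:,:,::-1]);cv2.imwrite('pics/raw_s1.png',s[:,:,::-1])
r=lambda i,f:cv2.resize(i,None,fx=f,fy=f,interpolation=cv2.INTER_CUBIC)
im=np.zeros((600,800,3),np.uint8); a=r(t[220:310,390:490],4);im[:360,:400]=a; b=r(s[205:285,400:500],4); im[:320,400:800]=b
cv2.imwrite('pics/c4.png',im[:400,:,::-1])
go([.4967,.1994,.15],Rt(.2139))
```

```text
t 3.78 pos [ 0.4065 -0.2669  0.2076] turn [0.001  0.001  0.0747] shift(after turn) [ 0.9356 -2.1828  0.2882] shift(before) [ 1.1741 -2.065   0.2834] F [ 0.49  0.   -0.46] w 0.738 g 0.0
```

View pics/c4.png

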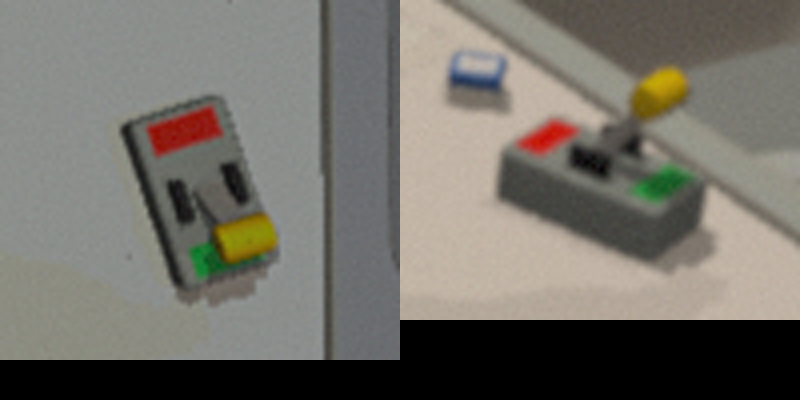

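The crop shows the yellow tip still over green (top crop (245,238)) and no gripper in view, which is odd. I'll look at both whole pictures.

Run:
```python
from go import *
a=cv2.imread('pics/raw_s1.png');b=cv2.imread('pics/raw_t1.png')
cv2.imwrite('pics/c5.png',np.hstack([cv2.resize(a,(400,300)),cv2.resize(b,(400,300))]))
p=get_obs()['position']
for n in('scene','top'):print(n,w2px(n,p),w2px(n,p+[0,0,.1]),w2px(n,[0,0,0]), w2px(n,[0.267,-.565,.218]),w2px(n,[.486,-.238,.085]))
for a0,a1 in(('s0','s1'),('t0','t1')):
    d=cv2.absdiff(cv2.imread(f'pics/raw_{a0}.png'),cv2.imread(f'pics/raw_{a1}.png')).max(2); ys,xs=np.where(cv2.medianBlur(d,5)>25); print(len(xs),xs.min() if len(xs) else 0,xs.max() if len(xs) else 0,ys.min() if len(xs) else 0,ys.max() if len(xs) else 0)
print(get_obs()['joint_pos'])
```

```text
scene [512.42323802 187.19320858] [521.84735044 137.69255858] [551.45089328 468.46106459] [680.24908865 180.57793605] [464.86724031 228.5528133 ]
top [483.86228321 324.00030086] [504.15196128 331.01233805] [335.90376808 493.35154725] [652.02154069 404.8651407 ] [450.49667257 279.5914189 ]
10867 499 639 0 454
21547 446 639 300 479
[ 0.758314    0.04879086 -0.2799153   1.8194067   0.01631069  1.27535669
 -0.770943  ]
```

View pics/c5.png

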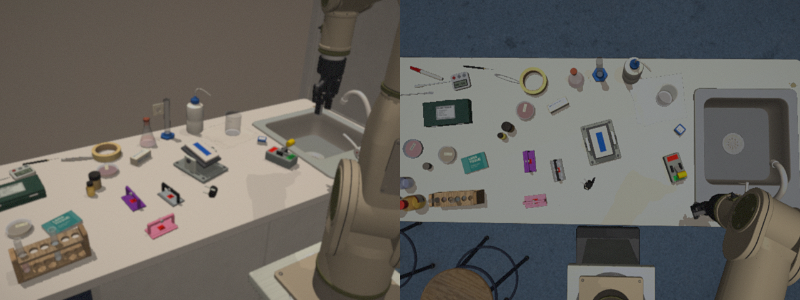

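Run:
```python
from go import *
o=get_obs();p=o['position'];Rc=R.from_quat(o['ee_rot']);print(p,o['joint_velocities'].round(3))
ims=[]
for n,f in(('scene','s2'),('top','t2')):
    im=optics.camera(n)[:,:,::-1].copy();cv2.imwrite(f'pics/raw_{f}.png',im)
    c=w2px(n,p);x0,y0=[int(q) for q in c-[50,50]];x0=min(x0,540)
    k=cv2.resize(im[y0:y0+100,x0:x0+100],(400,400),interpolation=cv2.INTER_CUBIC)
    for off,col in(((0,0,0),(0,0,255)),((0,0,.017),(0,255,0)),((0,0,-.1),(255,0,0)),((0,.057,0),(0,255,255))):
        q=(w2px(n,p+Rc.apply(off))-[x0,y0]+.5)*4; cv2.circle(k,tuple(int(v) for v in q),4,col,-1)
    ims.append(k)
cv2.imwrite('pics/c6.png',np.hstack(ims))
```

```text
[ 0.40651737 -0.26693798  0.20764025] [-0.035  0.049 -0.052 -0.047 -0.004 -0.018 -0.063]
```

View pics/c6.png

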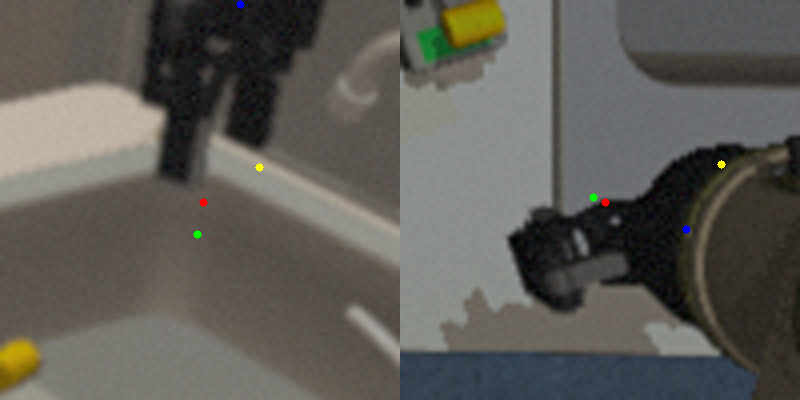

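The scene crop puts the open fingertips about 20 mm higher than the reported TCP suggests. That would explain passing over the lever with no force. I'll check with the shut gripper over clear worktop, using its silhouette against the first picture.

Request:
send_rows --plan '[[[0,0,0,0.096,-0.144,0.058,0],[0,0,0,0.096,-0.144,0.058,0],[0,0,0,0.096,-0.144,0.058,0],[0,0,0,0.096,-0.144,0.058,0],[0,0,0,0.096,-0.144,0.058,0],[0,0,0,0,0,0,0],[0,0,0,0,0,0,0],[0,0,0,0,0,0,0],[0,0,0,0,0,0,0]]]'

```text
clock: 4.63
position: [0.4552, -0.0974, 0.1494]
ee_rot: [0.986, 0.165, 0.0, 0.0]
ft_force: [-0.7, 0.1, -1.1]
grip_width: 0.004
grasp_force: 0.0
```

Run:
```python
from go import *
o=get_obs();p=o['position'];Rc=R.from_quat(o['ee_rot']);print(p,o['grip_width'])
ims=[]
for n,f,b in(('scene','s3','s0'),('top','t3','t0')):
    im=optics.camera(n)[:,:,::-1].copy();cv2.imwrite(f'pics/raw_{f}.png',im)
    c=w2px(n,p);x0,y0=[int(q) for q in c-[50,50]]
    k=cv2.resize(im[y0:y0+100,x0:x0+100],(400,400),interpolation=cv2.INTER_CUBIC)
    for off,col in(((0,0,0),(0,0,255)),((0,0,.017),(0,255,0)),((0,0,-.054),(255,0,0))):
        q=(w2px(n,p+Rc.apply(off))-[x0,y0]+.5)*4; cv2.circle(k,tuple(int(v) for v in q),3,col,-1)
    ims.append(k); print(n,x0,y0)
cv2.imwrite('pics/c7.png',np.hstack(ims))
```

```text
[ 0.45515308 -0.09739822  0.14939761] 0.003819684378627797
scene 372 172
top 338 244
```

View pics/c7.png

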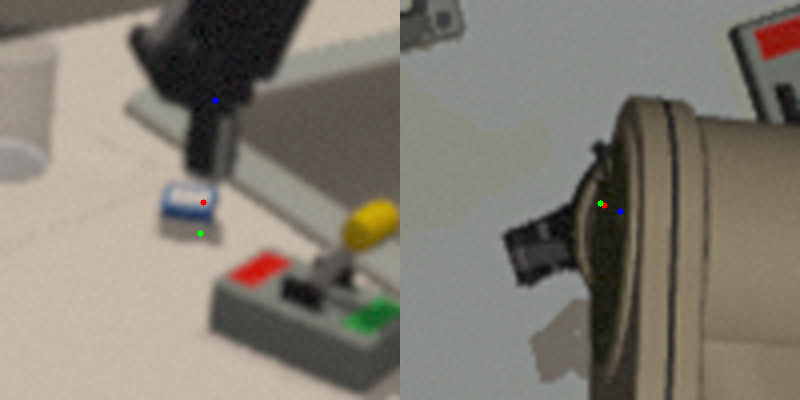

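Here the shut fingertip is at scene-crop (210,177) against an expected (200,234). The gripper also looks tilted, sticking out at top-crop (510–580, 210–285). Triangulating the tip now.

Run:
```python
from go import *
o=get_obs();print(o['position'],o['ee_rot'],o['joint_pos'].round(4))
for tu,tv in((508,240),(520,280),(540,250)):
  for su,sv in((200,178),(222,178)):
    P=tri([('scene',372+su/4-.4,172+sv/4-.4),('top',338+(tu-400)/4-.4,244+tv/4-.4)])
    print((tu,tv),(su,sv),P.round(4),[ (w2px(n,P)).round(1) for n in('scene','top')], (su/4+371.6,sv/4+171.6),(338+(tu-400)/4-.4,244+tv/4-.4))
# dark gripper silhouette vs initial picture, scene: lowest dark pixels
for n,a,b in(('scene','s0','s3'),('top','t0','t3')):
    A=cv2.imread(f'pics/raw_{a}.png').astype(int);B=cv2.imread(f'pics/raw_{b}.png').astype(int)
    m=((abs(A-B).max(2)>30)&(B.max(2)<70)).astype(np.uint8)
    k,l,st,c=cv2.connectedComponentsWithStats(m)
    for i in np.argsort(-st[1:,4])[:4]+1: print(n,st[i],c[i].round(1))
```

```text
[ 0.45511732 -0.09750356  0.14944228] [9.86370306e-01 1.64540477e-01 1.85135051e-04 1.30341110e-04] [ 0.562   0.0623 -0.46    1.9361  0.0304  1.1495 -1.1498]
(508, 240) (200, 178) [ 0.4314 -0.0571  0.1824] [array([414.2, 216.3]), array([370.2, 307.8])] (421.6, 216.1) (364.6, 303.6)
(508, 240) (222, 178) [ 0.4284 -0.0609  0.1829] [array([417. , 216.3]), array([372.2, 309.4])] (427.1, 216.1) (364.6, 303.6)
(520, 280) (200, 178) [ 0.4177 -0.0559  0.1893] [array([418.6, 216.2]), array([369.9, 315.3])] (421.6, 216.1) (367.6, 313.6)
(520, 280) (222, 178) [ 0.4147 -0.0598  0.1895] [array([421.3, 216.3]), array([371.9, 316.9])] (427.1, 216.1) (367.6, 313.6)
(540, 250) (200, 178) [ 0.4312 -0.0667  0.1804] [array([418.4, 216.2]), array([375. , 307.9])] (421.6, 216.1) (372.6, 306.1)
(540, 250) (222, 178) [ 0.4283 -0.0706  0.1806] [array([421.2, 216.3]), array([377.1, 309.5])] (427.1, 216.1) (372.6, 306.1)
scene [ 405  116   55  100 2776] [429.9 159.8]
scene [ 524  274   28   87 1648] [537.6 315.1]
scene [407   8  24  47 852] [418.5  30.6]
scene [427  14 117  48 829] [484.   39.6]
top [ 364  269   35  123 1255] [387.1 320.8]
top [452 275  13  62 165] [460.9 304.7]
top [387 427   5  53 134] [389.1 451.9]
top [403 269   5  94 111] [405.2 311.8]
```

The top-view protrusion isn't the fingertip, because the rays miss each other, but the scene view says the tip sits 25–30 mm higher than nominal. A push with the TCP at z=0.069 clears the ears at nominal height and still meets the bar if the tip is high. I'll check the lever by its yellow blob.

Request:
send_rows --plan '[[[0,0,0,-0.052,0.143,0,0],[0,0,0,-0.052,0.143,0,0],[0,0,0,-0.052,0.143,0,0],[0,0,0,-0.052,0.143,0,0],[0,0,0,-0.052,0.143,0,0],[0,0,0,0,0,0,0],[0,0,0,0,0,0.1,0],[0,0,0,0,0,0.1,0],[0,0,0,0,0,0.1,0],[0,0,0,0,0,0.1,0],[0,0,0,0,0,0,0],[0,0,0,0,0,0,0]]]'

```text
clock: 5.73
position: [0.452, -0.2488, 0.069]
ee_rot: [0.986, 0.165, -0.001, -0.001]
ft_force: [-0.0, -0.6, 1.3]
grip_width: 0.001
grasp_force: 0.0
```

Request:
send_rows --plan '[[[0,0,0,0.035,0,0,0],[0,0,0,0.035,0,0,0],[0,0,0,0.035,0,0,0],[0,0,0,0.035,0,0,0],[0,0,0,0.035,0,0,0],[0,0,0,0.035,0,0,0]]]'

```text
clock: 6.23
position: [0.4936, -0.2345, 0.0697]
ee_rot: [0.986, 0.166, 0.001, 0.0]
ft_force: [0.4, 1.1, -0.0]
grip_width: -0.003
grasp_force: 0.2
```

```bash
cat >> h.py <<'E'
def yellow(n,f):
    im=optics.camera(n); cv2.imwrite(f'pics/raw_{f}.png',im[:,:,::-1]); c=im.astype(int)
    m=((c[...,0]>110)&(c[...,1]>90)&(c[...,2]<60)).astype(np.uint8)
    m[:, :400]=0; v,u=np.where(m); return (u.mean(),v.mean(),len(u)) if len(u) else None
E
python3 - <<'E'
from go import *
print(yellow('scene','s4'),yellow('top','t4'),[w2px('scene',q) for q in([.486,-.2378,.085],[.511,-.2293,.092],[.536,-.2208,.085])])
go([.4524,-.2495,.069],Rt(.332))
E
```

```text
(np.float64(452.1162790697674), np.float64(219.8372093023256), 86) (np.float64(446.28125), np.float64(264.3645833333333), 96) [array([464.792698  , 228.57352151]), array([454.35607078, 221.4546063 ]), array([443.34754829, 220.24610012])]
t 6.33 pos [ 0.494  -0.2338  0.0694] turn [ 0.     -0.001   0.0014] shift(after turn) [-0.2221  0.0065  0.0022] shift(before) [-0.2221  0.006   0.0019] F [ 0.1   0.44 -0.73] w -0.0 g 0.0
```

Request:
send_rows --plan '[[[0,0,0,0.035,0,0,0],[0,0,0,0.035,0,0,0],[0,0,0,0,0,0,0],[0,0,0,0,0,0,0]]]'

```text
clock: 6.67
position: [0.5059, -0.23, 0.0691]
ee_rot: [0.986, 0.166, 0.0, -0.0]
ft_force: [0.2, -0.7, -0.2]
grip_width: -0.003
grasp_force: 0.0
```

Request:
send_rows --plan '[[[0,0,0,-0.1,0,0,0],[0,0,0,-0.1,0,-0.1,0],[0,0,0,0,0,-0.1,0],[0,0,0,0,0,-0.1,0],[0,0,0,0,0,-0.1,0],[0,0,0,0,0,0,0],[0,0,0,0,0,0,0]]]'

```text
clock: 7.25
position: [0.4681, -0.2439, 0.1502]
ee_rot: [0.986, 0.165, 0.001, 0.001]
ft_force: [-0.7, -0.6, 0.2]
grip_width: 0.0
grasp_force: 0.0
```

Run:
```python
from go import *
print(yellow('scene','s5'),yellow('top','t5'),[w2px('top',q).round(1) for q in([.486,-.2378,.085],[.511,-.2293,.092],[.536,-.2208,.085])])
go([.455,-.0975,.1],Rt(.2139))
```

```text
(np.float64(443.54455445544556), np.float64(219.12871287128712), 101) (np.float64(443.23214285714283), np.float64(255.44642857142858), 112) [array([450.4, 279.6]), array([447.2, 267.8]), array([442.3, 256.1])]
t 7.35 pos [ 0.4672 -0.2434  0.1485] turn [-0.0003  0.0005  0.0788] shift(after turn) [ 0.0953 -0.7256  0.2424] shift(before) [ 0.1803 -0.7092  0.2426] F [-0.59 -0.26 -0.51] w -0.0 g 0.0
```

The lever is off: yellow sits at the predicted off positions in both views. Next I calibrate the tip height by touching bare worktop gently.

Request:
send_rows --plan '[[[0,0,0.079,0,0,0,0],[0,0,0,0.019,-0.145,0,0],[0,0,0,0.019,-0.145,0,0],[0,0,0,0.019,-0.145,0,0],[0,0,0,0.019,-0.145,0,0],[0,0,0,0.019,-0.145,0,0],[0,0,0,0,0,0.1,0],[0,0,0,0,0,0.1,0],[0,0,0,0,0,0.1,0],[0,0,0,0,0,0.1,0],[0,0,0,0,0,0.1,0],[0,0,0,0,0,0.1,0],[0,0,0,0,0,0.03,0],[0,0,0,0,0,0,0],[0,0,0,0,0,0,0]]]'

```text
clock: 8.6
position: [0.4553, -0.0976, 0.0233]
ee_rot: [0.994, 0.107, -0.0, -0.0]
ft_force: [0.3, -0.7, 0.9]
grip_width: -0.0
grasp_force: 0.0
```

Request:
send_rows --plan '[[[0,0,0,0,0,0.01,0],[0,0,0,0,0,0.01,0],[0,0,0,0,0,0.01,0],[0,0,0,0,0,0,0],[0,0,0,0,0,0,0]]]'

```text
clock: 9.02
position: [0.4556, -0.0978, 0.0174]
ee_rot: [0.994, 0.107, 0.0, 0.0]
ft_force: [-0.2, 0.7, -0.2]
grip_width: 0.004
grasp_force: 0.0
```

Nominal tip is at z≈0 with no force. Going on in small steps.

Request:
send_rows --plan '[[[0,0,0,0,0,0.01,0],[0,0,0,0,0,0,0],[0,0,0,0,0,0,0]]]'

```text
clock: 9.27
position: [0.4555, -0.0977, 0.0152]
ee_rot: [0.994, 0.107, -0.0, 0.0]
ft_force: [0.0, -0.2, 0.3]
grip_width: 0.0
grasp_force: 0.0
```

Request:
send_rows --plan '[[[0,0,0,0,0,0.01,0],[0,0,0,0,0,0,0],[0,0,0,0,0,0,0]]]'

```text
clock: 9.52
position: [0.4554, -0.0977, 0.0131]
ee_rot: [0.994, 0.107, -0.0, -0.0]
ft_force: [0.1, -0.2, 0.5]
grip_width: -0.001
grasp_force: 0.0
```

Run:
```python
from go import *
o=go([.4967,.1994,.15],Rt(.2139)); print(o['tau'].round(2))
# silhouette in scene vs s0: tip rows
im=optics.camera('scene')[:,:,::-1];cv2.imwrite('pics/raw_s6.png',im)
for z in(-.0,.02,.03,.05): print(z,w2px('scene',[o['position'][0],o['position'][1],z]).round(1))
A=cv2.imread('pics/raw_s0.png').astype(int);B=im.astype(int);m=((abs(A-B).max(2)>30)&(B.max(2)<60)).astype(np.uint8)
k,l,st,c=cv2.connectedComponentsWithStats(m);i=np.argmax(st[1:,4])+1
vs,us=np.where(l==i);
for r in range(vs.max()-40,vs.max()+1,3): print(r,us[vs==r].min(),us[vs==r].max())
```

```text
t 9.52 pos [ 0.4554 -0.0977  0.0131] turn [-0.0001  0.0001 -0.0001] shift(after turn) [ 0.5171 -1.4078 -0.6847] shift(before) [ 0.5167 -1.4079 -0.6847] F [ 0.15 -0.18  0.51] w -0.001 g 0.0
[-0.000e+00 -4.537e+01 -3.090e+00 -2.998e+01  3.000e-02 -2.000e-02
 -1.000e-02]
-0.0 [415.2 286.6]
0.02 [416.1 278.4]
0.03 [416.6 274.2]
0.05 [417.5 265.8]
235 410 442
238 410 441
241 409 440
244 398 438
247 397 436
250 400 434
253 402 433
256 404 427
259 409 425
262 413 421
265 413 418
268 412 418
271 412 418
274 413 417
```

Request:
send_rows --plan '[[[0,0,0,0,0,0.02,0],[0,0,0,0,0,0.02,0],[0,0,0,0,0,0,0],[0,0,0,0,0,0,0]]]'

```text
clock: 9.9
position: [0.4552, -0.0976, 0.0048]
ee_rot: [0.994, 0.107, -0.0, -0.0]
ft_force: [0.1, -0.4, -0.0]
grip_width: 0.001
grasp_force: 0.0
```

Request:
send_rows --plan '[[[0,0,0,0,0,0.015,0],[0,0,0,0,0,0,0],[0,0,0,0,0,0,0]]]'

```text
clock: 10.15
position: [0.4554, -0.0977, 0.0021]
ee_rot: [0.994, 0.107, -0.0, -0.0]
ft_force: [0.3, -0.5, 0.8]
grip_width: 0.003
grasp_force: 0.0
```

```bash
cat >> h.py <<'E'
def tiprow(f):
    o=get_obs()
    im=optics.camera('scene')[:,:,::-1];cv2.imwrite(f'pics/raw_{f}.png',im)
    A=cv2.imread('pics/raw_s0.png').astype(int);B=im.astype(int);m=((abs(A-B).max(2)>30)&(B.max(2)<60)).astype(np.uint8)
    k,l,st,c=cv2.connectedComponentsWithStats(m)
    g=w2px('scene',o['position']+[0,0,.08]).round().astype(int)
    i=l[g[1],g[0]]; 
    if i==0: i=np.argmax(st[1:,4])+1
    vs,us=np.where(l==i); r=vs.max(); z=np.linspace(-.05,.3,701); zz=z[np.argmin([abs(w2px('scene',[*o['position'][:2],q])[1]-r-.5) for q in z])]
    print('tip row',r,'u',us[vs>r-4].mean(),'-> z',zz,'nominal',o['position'][2]-.017,'F',o['ft_force'].round(2))
E
python3 - <<'E'
from h import *
tiprow('s7')
E
```

```text
tip row 280 u 415.0 -> z 0.015 nominal -0.014924846595683501 F [ 0.35 -0.53  0.75]
```

Request:
send_rows --plan '[[[0,0,0,0,0,0.02,0],[0,0,0,0,0,0.015,0],[0,0,0,0,0,0,0],[0,0,0,0,0,0,0]]]'

```text
clock: 10.53
position: [0.4553, -0.0976, -0.0051]
ee_rot: [0.994, 0.107, -0.0, -0.0]
ft_force: [0.7, -0.2, 0.2]
grip_width: -0.005
grasp_force: 0.0
```

Request:
send_rows --plan '[[[0,0,0,0,0,0.01,0],[0,0,0,0,0,0,0],[0,0,0,0,0,0,0]]]'

```text
clock: 10.78
position: [0.4555, -0.0977, -0.0068]
ee_rot: [0.994, 0.107, -0.0, 0.0]
ft_force: [0.0, -0.1, 0.3]
grip_width: -0.002
grasp_force: 0.0
```

Request:
send_rows --plan '[[[0,0,0,0,0,0.01,0],[0,0,0,0,0,0,0],[0,0,0,0,0,0,0]]]'

```text
clock: 11.03
position: [0.4555, -0.0977, -0.0089]
ee_rot: [0.994, 0.107, -0.0, 0.0]
ft_force: [0.1, -0.4, 0.8]
grip_width: -0.005
grasp_force: 0.0
```

Request:
send_rows --plan '[[[0,0,0,0,0,0.0075,0],[0,0,0,0,0,0,0],[0,0,0,0,0,0,0]]]'

```text
clock: 11.28
position: [0.4555, -0.0977, -0.0103]
ee_rot: [0.994, 0.107, -0.0, 0.0]
ft_force: [-0.7, -0.1, -0.1]
grip_width: -0.003
grasp_force: 0.0
```

Request:
send_rows --plan '[[[0,0,0,0,0,0.0075,0],[0,0,0,0,0,0,0],[0,0,0,0,0,0,0]]]'

```text
clock: 11.53
position: [0.4554, -0.0977, -0.0119]
ee_rot: [0.994, 0.107, -0.0, 0.0]
ft_force: [-0.7, -0.2, -0.1]
grip_width: -0.001
grasp_force: 0.0
```

Run:
```python
from h import *
tiprow('s8')
```

```text
tip row 286 u 414.0 -> z 0.0 nominal -0.028878748289453447 F [-0.7  -0.19 -0.09]
```

Request:
send_rows --plan '[[[0,0,0,0,0,0.0075,0],[0,0,0,0,0,0,0],[0,0,0,0,0,0,0]]]'

```text
clock: 11.83
position: [0.4557, -0.0978, -0.0124]
ee_rot: [0.994, 0.107, 0.0, 0.0]
ft_force: [-5.6, 1.2, 15.4]
grip_width: -0.001
grasp_force: 7.6
```

Request:
send_rows --plan '[[[0,0,0,0,0,0.0075,0],[0,0,0,0,0,0,0],[0,0,0,0,0,0,0]]]'

```text
clock: 12.08
position: [0.4558, -0.0978, -0.0126]
ee_rot: [0.994, 0.107, -0.0, 0.001]
ft_force: [-15.0, 3.5, 40.0]
grip_width: -0.003
grasp_force: 19.9
```

Contact came at TCP z = −0.0122, so the fingertip is really 12 mm behind the reported TCP, and the scene row agrees. I'll allow for that 29 mm in the heights from here. Backing off and moving over the carrier.

Request:
send_rows --plan '[[[0,0,0,0,0,-0.1,0],[0,0,0,0,0,-0.15,0],[0,0,0,0,0,-0.15,0.5],[0,0,0,0,0,-0.15,0.5],[0,0,0,0,0,-0.1,0.5],[0,0,0,0.0517,-0.1408,0,0.5],[0,0,0,0.0517,-0.1408,0,0.5],[0,0,0,0.0517,-0.1408,0,0.5],[0,0,0,0.0517,-0.1408,0,0.5],[0,0,0,0.0517,-0.1408,0,0.5],[0,0,0,0.0517,-0.1408,0,0.5],[0,0,0,0.0517,-0.1408,0,0.5],[0,0,0,0.0517,-0.1408,0,0.5],[0,0,0,0.0517,-0.1408,0,0.5],[0,0,0,0.0517,-0.1408,0,0.5],[0,0,0,0,0,0,0.5],[0,0,0,0,0,0,0.5]]]'

```text
clock: 13.5
position: [0.4964, 0.2014, 0.115]
ee_rot: [0.994, 0.108, -0.0, -0.0]
ft_force: [0.7, -0.3, -0.1]
grip_width: 0.499
grasp_force: 0.0
```

Run:
```python
from go import *
go([.4967,.1993,.0015],Rt(.2115))
```

```text
t 13.5 pos [0.4964 0.2014 0.115 ] turn [-0.0006  0.0002  0.0037] shift(after turn) [-5.000e-04  1.050e-02  5.674e-01] shift(before) [-3.000e-04  1.100e-02  5.674e-01] F [ 0.69 -0.34 -0.07] w 0.499 g 0.0
```

Request:
send_rows --plan '[[[0,0,0.004,0,0.01,0,0.5],[0,0,0,0,0,0.15,0.5],[0,0,0,0,0,0.15,0.5],[0,0,0,0,0,0.12,0.5],[0,0,0,0,0,0.07,0.5],[0,0,0,0,0,0.04,0.5],[0,0,0,0,0,0.035,0.5],[0,0,0,0,0,0,0.5],[0,0,0,0,0,0,0.5]]]' --squeeze 20

```text
clock: 14.25
position: [0.4977, 0.1972, 0.0028]
ee_rot: [0.995, 0.103, 0.0, 0.0]
ft_force: [-0.0, -0.9, 0.1]
grip_width: 0.505
grasp_force: 0.0
```

Request:
send_rows --plan '[[[0,0,0,0,0,0,0.3],[0,0,0,0,0,0,0.3],[0,0,0,0,0,0,0.2],[0,0,0,0,0,0,0.1],[0,0,0,0,0,0,0],[0,0,0,0,0,0,0],[0,0,0,0,0,0,0],[0,0,0,0,0,0,0]]]' --squeeze 20

```text
clock: 14.92
position: [0.4977, 0.1978, 0.0029]
ee_rot: [0.995, 0.104, 0.001, -0.0]
ft_force: [-1.0, 0.6, 7.0]
grip_width: 0.154
grasp_force: 19.9
```

Width 0.154 (13 mm) fits the 14 mm over the bosses, well above the 8 mm bar alone. Lifting.

Request:
send_rows --plan '[[[0,0,0,0,0,0,0],[0,0,0,0,0,0,0],[0,0,0,0,0,-0.03,0],[0,0,0,0,0,-0.06,0],[0,0,0,0,0,-0.1,0],[0,0,0,0,0,-0.15,0],[0,0,0,0,0,-0.15,0],[0,0,0,0,0,-0.12,0],[0,0,0,0,0,0,0],[0,0,0,0,0,0,0],[0,0,0,0,0,0,0]]]' --squeeze 35

```text
clock: 15.83
position: [0.4969, 0.1971, 0.124]
ee_rot: [0.995, 0.104, -0.0, 0.0]
ft_force: [-0.8, -0.3, -1.2]
grip_width: 0.148
grasp_force: 34.2
```

Run:
```python
from go import *
o=go([.5967,.0395,.2],Rt(.257,.2))
a=optics.camera('scene')[:,:,::-1];b=optics.camera('top')[:,:,::-1]
cv2.imwrite('pics/raw_s9.png',a);cv2.imwrite('pics/raw_t9.png',b)
for n in('scene','top'):print(w2px(n,o['position']))
# where was the carrier: does table show now?
for n,f,(u,v) in(('scene','s0',(270,316)),('scene','s9',(270,316))):
    print(f,cv2.imread(f'pics/raw_{f}.png')[v-6:v+7,u-12:u+13].mean((0,1)))
# red mark of carrier
for f in('s9','t9'):
    c=cv2.imread(f'pics/raw_{f}.png').astype(int);m=((c[...,2]>100)&(c[...,1]<60)&(c[...,0]<60)).astype(np.uint8);k,l,st,ce=cv2.connectedComponentsWithStats(m)
    print(f,[(ce[i].round(1).tolist(),int(st[i,4])) for i in range(1,k) if st[i,4]>5])
```

```text
t 15.83 pos [0.4969 0.1971 0.124 ] turn [ 0.0036  0.1336 -0.0327] shift(after turn) [ 0.3522  0.8892 -0.3165] shift(before) [ 0.3256  0.8744 -0.3799] F [-0.82 -0.3  -1.18] w 0.148 g 34.2
[273.30920555 259.73806869]
[245.00181732 271.91867904]
s0 [108.53846154 112.66461538 132.12923077]
s9 [152.67692308 166.74769231 178.26153846]
s9 [([436.3, 239.0], 42), ([274.0, 258.3], 26), ([213.3, 320.4], 37), ([257.8, 363.7], 50)]
t9 [([278.7, 111.1], 13), ([278.7, 115.9], 18), ([434.1, 252.0], 93), ([2.5, 327.7], 82)]
```

The carrier is up: its red mark moved to scene (274,258). I need to know whether the 29 mm bias lies along the tool or the world z, so I'll tilt 0.5 rad in free air and watch the red mark.

Request:
send_rows --plan '[[[0,0,0,0,0,-0.1,0],[0,0,0,0,0,-0.1,0],[0,0.0667,0,0,0,0,0],[0,0.0667,0,0,0,0,0],[0,0.0667,0,0,0,0,0],[0,0.0667,0,0,0,0,0],[0,0.0667,0,0,0,0,0],[0,0,0,0,0,0,0],[0,0,0,0,0,0,0],[0,0,0,0,0,0,0],[0,0,0,0,0,0,0]]]'

```text
clock: 16.85
position: [0.4981, 0.1981, 0.1648]
ee_rot: [0.964, 0.1, 0.246, -0.026]
ft_force: [1.0, 0.2, -0.9]
grip_width: 0.148
grasp_force: 34.2
```

```bash
cat > red.py <<'E'
from go import *
def red(n,f,take=True):
    if take: cv2.imwrite(f'pics/raw_{f}.png',optics.camera(n)[:,:,::-1])
    c=cv2.imread(f'pics/raw_{f}.png').astype(int);m=((c[...,2]>100)&(c[...,1]<60)&(c[...,0]<60)).astype(np.uint8);k,l,st,ce=cv2.connectedComponentsWithStats(m)
    return [(ce[i].round(1).tolist(),int(st[i,4]),st[i,:4].tolist()) for i in range(1,k) if st[i,4]>5]
car=np.array([.4967,.1994]);a=.2115
P=px2w('top',235+188.5/10-.5,247+248/10-.5,.005)
P2=px2w('scene',250+(584-355)/10-.5,288+262/10-.5,.005)
rt=lambda P:np.array([[np.cos(a),np.sin(a)],[-np.sin(a),np.cos(a)]])@(P[:2]-car)
def pred(o,r):
    p=np.array(o['position']);Rc=R.from_quat(o['ee_rot'])
    v=np.array([r[0],-r[1],.0029-.005])   # tool frame, point on plate top
    A=p+Rc.apply(v); B=p+[0,0,.0292]+Rc.apply(v-[0,0,-.0292]); return A,B
E
python3 - <<'E'
from red import *
print('red in carrier frame',rt(P),rt(P2)); r=rt(P2)
o9=dict(position=[.4969,.1971,.124],ee_rot=[.9946,.104,0,0])
A,B=pred(o9,r);print('pre',w2px('scene',A),w2px('scene',B),'obs 274 258.3')
o=get_obs();print(o['position'],o['ee_rot']);A,B=pred(o,r);print('post tool',w2px('scene',A),'world',w2px('scene',B));print(red('scene','s10'));print('s0',red('scene','s0',False))
E
```

```text
red in carrier frame [ 0.0002495  -0.00238583] [0.00178769 0.00158745]
pre [271.99168028 258.59728953] [271.99168028 258.59728953] obs 274 258.3
[0.49813037 0.19806172 0.16478094] [ 0.96376996  0.10029719  0.24576898 -0.02618302]
post tool [271.07260824 238.56918919] world [266.30381352 233.7373414 ]
[([436.5, 239.0], 42, [431, 236, 12, 7]), ([275.1, 240.6], 15, [272, 238, 6, 5]), ([213.2, 320.4], 36, [209, 318, 9, 6]), ([257.8, 363.8], 49, [253, 361, 11, 7])]
s0 [([436.5, 238.9], 46, [431, 236, 12, 7]), ([272.3, 313.9], 28, [269, 312, 8, 5]), ([213.4, 320.3], 40, [209, 317, 10, 7]), ([257.8, 363.8], 51, [253, 360, 11, 8])]
```

The observed (275,240.6) is closest to the tool-frame hypothesis (271,238.6), so the bias is along the tool. Now I refine the stage slope from the blue window's corners by code.

```bash
cat > win.py <<'E'
from fit import *
def corners(f,roi):
    x0,y0,x1,y1=roi; im=cv2.resize(cv2.imread(f'pics/raw_{f}.png')[y0:y1,x0:x1],None,fx=8,fy=8,interpolation=cv2.INTER_CUBIC).astype(int)
    m=((im[...,0]-im[...,2])>60).astype(np.uint8);k,l,st,ce=cv2.connectedComponentsWithStats(m);i=np.argmax(st[1:,4])+1
    c=max(cv2.findContours((l==i).astype(np.uint8),0,2)[0],key=cv2.contourArea)
    # fit quad: split convex hull points by 4 sides
    hull=cv2.convexHull(c); e=1
    while True:
        q=cv2.approxPolyDP(hull,e,True)
        if len(q)<=4: break
        e+=1
    q=q[:,0].astype(float);pts=c[:,0].astype(float);L=[]
    for j in range(4):
        a,b=q[j],q[(j+1)%4];d=(b-a)/np.linalg.norm(b-a);n=np.array([-d[1],d[0]]);t=(pts-a)@d;s=pts[(abs((pts-a)@n)<8)&(t>.15*np.linalg.norm(b-a))&(t<.85*np.linalg.norm(b-a))]
        vx,vy,x,y=cv2.fitLine(s.astype(np.float32),cv2.DIST_L2,0,.01,.01).ravel();L.append((np.array([x,y]),np.array([vx,vy])))
    o=[]
    for j in range(4):
        (p,d),(r,e2)=L[j-1],L[j];t=np.linalg.solve(np.c_[d,-e2],r-p);o.append((p+t[0]*d+.5)/8-.5+[x0,y0])
    return np.array(o)
def m(p,q):
    t=p[3];x,y=q;z=.026;return (x*np.cos(t)-z*np.sin(t),y,.052+x*np.sin(t)+z*np.cos(t))
W=[(.035,.011),(.035,-.011),(-.035,-.011),(-.035,.011)]
def match(n,C,p): 
    return [(n,w,*C[np.argmin(np.linalg.norm(C-w2px(n,T0(p,m(p,w))),axis=1))]) for w in W]
if __name__=='__main__':
    p=[.6018,.0404,.2575,.2]
    S=match('scene',corners('s0',(295,215,355,265)),p);T=match('top',corners('t0',(305,203,340,252)),p)
    print(S,T)
    q=fit(m,S+T,p);print('face',T0(q,m(q,(0,0))))
    for k in((S+T),):
        g=lambda p:np.concatenate([w2px(n,T0(p,m(p,w)))-[u,v]+(p[4:6] if n=='scene' else 0) for n,w,u,v in k])
        r=least_squares(g,[*q,0,0]);print('off',r.x.round(4),g(r.x).round(2));print(T0(r.x,m(r.x,(0,0))))
    P={w:tri([(n,u,v) for n,w2,u,v in S+T if w2==w]) for w in W}
    for w in W:print(w,P[w].round(4))
    a=(P[W[0]]+P[W[1]])/2-(P[W[2]]+P[W[3]])/2;print('len',np.linalg.norm(a),'tilt',np.arcsin(a[2]/np.linalg.norm(a)),'yaw',np.arctan2(a[1],a[0]),'centre',sum(P.values())/4)
E
python3 win.py
```

```text
[('scene', (0.035, 0.011), np.float64(309.0411615371704), np.float64(230.4576997756958)), ('scene', (0.035, -0.011), np.float64(315.22029876708984), np.float64(227.9377326965332)), ('scene', (-0.035, -0.011), np.float64(336.7122802734375), np.float64(245.16411209106445)), ('scene', (-0.035, 0.011), np.float64(330.67756271362305), np.float64(248.14380645751953))] [('top', (0.035, 0.011), np.float64(312.91205883026123), np.float64(213.00248908996582)), ('top', (0.035, -0.011), np.float64(321.90375900268555), np.float64(210.65398979187012)), ('top', (-0.035, -0.011), np.float64(329.4101676940918), np.float64(240.35704040527344)), ('top', (-0.035, 0.011), np.float64(320.7902355194092), np.float64(242.77106094360352))]
[0.6017 0.0415 0.2575 0.1802] res [[-1.2, 0.3], [0.4, -0.6], [1.8, -0.2], [0.0, 0.5], [-0.6, -0.7], [0.3, -0.8], [0.4, 0.5], [-0.7, 0.5]]
face [0.59724365 0.0402712  0.07757923]
off [ 0.6016  0.0411  0.2527  0.1802 -0.4404  0.0225] [-1.43  0.24  0.21 -0.6   1.5  -0.16 -0.28  0.51 -0.33 -0.63  0.5  -0.69
  0.49  0.63 -0.64  0.6 ]
[0.59704778 0.0399162  0.07757897]
(0.035, 0.011) [0.626  0.0581 0.085 ]
(0.035, -0.011) [0.632  0.0394 0.0833]
(-0.035, -0.011) [0.5685 0.0227 0.0703]
(-0.035, 0.011) [0.5625 0.041  0.0713]
len 0.06703030843691929 tilt 0.199931097058492 yaw 0.26067690547084565 centre [0.59723666 0.04029694 0.07746238]
```

Window fit: face centre (0.597, 0.040, 0.0775), yaw 0.257, slope about 0.20 (0.70 of the window's z is consistent with 78 mm). Next, a hover 50 mm out along the normal.

```bash
cat > tgt.py <<'E'
from go import *
def tgt(h,t=.205,yaw=.257,f=(.5971,.0400,.0775)):
    Rg=Rt(yaw,t); return np.array(f)-Rg.as_matrix()[:,2]*(h+.0029),Rg
E
python3 -c "
from tgt import *
go(*tgt(.05))"
```

```text
t 16.9 pos [0.4981 0.1981 0.1647] turn [ 0.0105 -0.1963 -0.0312] shift(after turn) [0.1832 0.8904 0.2188] shift(before) [0.1506 0.8785 0.2824] F [ 0.37  0.16 -0.18] w 0.149 g 34.2
```

Request:
send_rows --plan '[[[0.0035,-0.0655,-0.0104,0,0,0,0],[0.0035,-0.0655,-0.0104,0,0,0,0],[0.0035,-0.0655,-0.0104,0,0,0,0],[0,0,0,0.023,0.111,0,0],[0,0,0,0.023,0.111,0,0],[0,0,0,0.023,0.111,0,0],[0,0,0,0.023,0.111,0,0],[0,0,0,0.023,0.111,0,0],[0,0,0,0.023,0.111,0,0],[0,0,0,0.023,0.111,0,0],[0,0,0,0.023,0.111,0,0],[0,0,0,0,0,0.07,0],[0,0,0,0,0,0.07,0],[0,0,0,0,0,0.07,0],[0,0,0,0,0,0,0],[0,0,0,0,0,0,0],[0,0,0,0,0,0,0]]]'

```text
clock: 18.32
position: [0.5861, 0.0371, 0.1315]
ee_rot: [0.987, 0.127, 0.102, -0.013]
ft_force: [0.3, 0.0, -0.0]
grip_width: 0.149
grasp_force: 34.3
```

Run:
```python
from tgt import *
from red import *
o=go(*tgt(.02)); print(red('scene','s11')[:3])
P=np.array(tgt(0)[0]);A,B=pred(o,[.001,0]);print('pred red',w2px('scene',A))
```

```text
t 18.32 pos [0.5861 0.0371 0.1315] turn [ 0.0006 -0.0005  0.0001] shift(after turn) [ 6.000e-04 -1.000e-04  1.613e-01] shift(before) [ 0.0005 -0.0003  0.1613] F [ 0.32  0.03 -0.01] w 0.149 g 34.3
[([328.4, 215.6], 16, [325, 213, 8, 5]), ([436.4, 239.0], 44, [431, 236, 12, 7]), ([213.2, 320.4], 38, [209, 317, 9, 7])]
pred red [327.40014226 215.37126857]
```

Predicted red mark (327.4,215.4), observed (328.4,215.6), so the position checks out. Descending towards contact.

Request:
send_rows --plan '[[[0,0,0,0,0,0.06,0],[0,0,0,0,0,0.06,0],[0,0,0,0,0,0.05,0],[0,0,0,0,0,0.04,0],[0,0,0,0,0,0.02,0],[0,0,0,0,0,0,0],[0,0,0,0,0,0,0],[0,0,0,0,0,0,0]]]'

```text
clock: 19.03
position: [0.5949, 0.0394, 0.0862]
ee_rot: [0.986, 0.128, 0.102, -0.012]
ft_force: [-0.1, -0.2, -0.6]
grip_width: 0.154
grasp_force: 34.3
```

Request:
send_rows --plan '[[[0,0,0,0,0,0.01,0],[0,0,0,0,0,0.01,0],[0,0,0,0,0,0,0],[0,0,0,0,0,0,0]]]'

```text
clock: 19.37
position: [0.5954, 0.0395, 0.0819]
ee_rot: [0.987, 0.128, 0.102, -0.012]
ft_force: [0.0, -0.3, -0.2]
grip_width: 0.148
grasp_force: 34.3
```

Request:
send_rows --plan '[[[0,0,0,0,0,0.01,0],[0,0,0,0,0,0,0],[0,0,0,0,0,0,0]]]'

```text
clock: 19.62
position: [0.5959, 0.0396, 0.08]
ee_rot: [0.987, 0.127, 0.102, -0.012]
ft_force: [0.3, -0.2, 0.2]
grip_width: 0.149
grasp_force: 34.4
```

Run:
```python
from tgt import *
o=go(*tgt(0)); print(R.from_quat(o['ee_rot']).inv().apply(o['ft_force']).round(2),R.from_quat(o['ee_rot']).inv().apply(o['torque']).round(3))
```

```text
t 19.62 pos [0.5959 0.0396 0.08  ] turn [ 0.001  -0.0004  0.0001] shift(after turn) [ 0.0038 -0.0005 -0.0011] shift(before) [ 0.0038 -0.0005 -0.0011] F [ 0.31 -0.16  0.18] w 0.149 g 34.4
[ 0.29  0.23 -0.12] [-0.02  -0.223  0.005]
```

Request:
send_rows --plan '[[[0,0,0,0.004,0,0.005,0],[0,0,0,0,0,0,0],[0,0,0,0,0,0,0]]]'

```text
clock: 19.87
position: [0.5968, 0.0398, 0.0792]
ee_rot: [0.987, 0.127, 0.102, -0.012]
ft_force: [-1.8, -0.4, 1.6]
grip_width: 0.15
grasp_force: 34.5
```

Request:
send_rows --plan '[[[0,0,0,0,0,0.005,0],[0,0,0,0,0,0,0],[0,0,0,0,0,0,0]]]'

```text
clock: 20.12
position: [0.597, 0.0399, 0.0782]
ee_rot: [0.987, 0.128, 0.102, -0.012]
ft_force: [-1.0, -1.6, 2.5]
grip_width: 0.146
grasp_force: 34.6
```

Request:
send_rows --plan '[[[0,0,0,0,0,0.005,0],[0,0,0,0,0,0,0],[0,0,0,0,0,0,0]]]'

```text
clock: 20.37
position: [0.5972, 0.0399, 0.0773]
ee_rot: [0.987, 0.128, 0.102, -0.012]
ft_force: [-1.8, -1.7, 3.2]
grip_width: 0.15
grasp_force: 34.7
```

Run:
```python
from tgt import *
for i in range(3):
    o=go(*tgt(0)); print(R.from_quat(o['ee_rot']).inv().apply(o['ft_force']).round(2),R.from_quat(o['ee_rot']).inv().apply(o['torque']).round(3))
    s=optics.camera('scene');t=optics.camera('top')
cv2.imwrite('pics/raw_s12.png',s[:,:,::-1]);cv2.imwrite('pics/raw_t12.png',t[:,:,::-1])
im=np.zeros((480,800,3),np.uint8)
im[:,:480]=cv2.resize(s[195:275,280:360],(480,480),interpolation=cv2.INTER_CUBIC)
im[:320,480:800]=cv2.resize(t[190:270,285:365],(320,320),interpolation=cv2.INTER_CUBIC)
cv2.imwrite('pics/c8.png',im[:,:,::-1])
```

```text
t 20.37 pos [0.5972 0.0399 0.0773] turn [ 0.0011 -0.0004  0.0002] shift(after turn) [-0.0003 -0.0007 -0.0157] shift(before) [-0.0003 -0.0007 -0.0157] F [-1.83 -1.68  3.16] w 0.15 g 34.7
[-1.51  1.17 -3.54] [-0.089 -0.468  0.005]
t 20.47 pos [0.5972 0.0399 0.0773] turn [ 0.001  -0.0004  0.0002] shift(after turn) [-0.0002 -0.0004 -0.0158] shift(before) [-0.0002 -0.0004 -0.0158] F [-1.79 -0.25  3.18] w 0.145 g 34.7
[-1.11 -0.2  -3.48] [-0.091 -0.454  0.023]
t 20.57 pos [0.5972 0.0399 0.0773] turn [ 0.001  -0.0004  0.0002] shift(after turn) [-0.0004 -0.0005 -0.0157] shift(before) [-0.0004 -0.0005 -0.0157] F [-2.13 -2.25  3.64] w 0.145 g 34.7
[-1.83  1.64 -4.1 ] [-0.096 -0.482 -0.039]
```

View pics/c8.png

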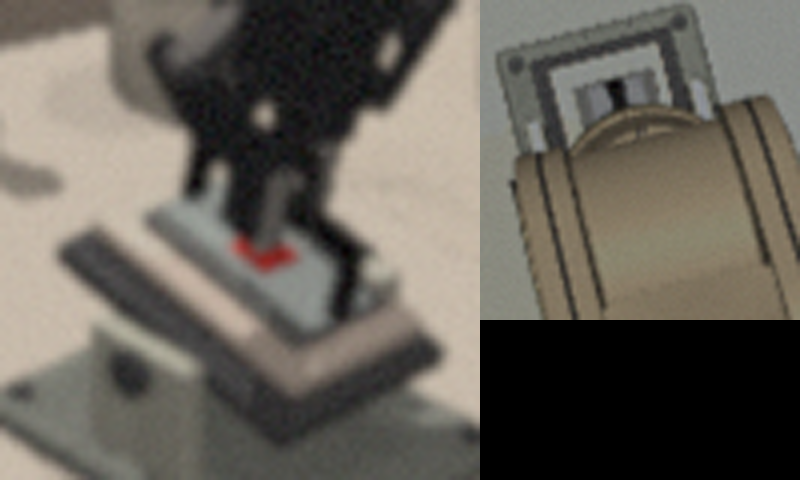

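The press has begun, and the scene crop shows the carrier lying flat along the slope. In the top crop its far edge spans (577,88)–(658,72) inside the face plate. I'll check the centring on rectified profiles.

Run:
```python
from tgt import *
f=np.array([.5971,.04,.0775]);M=Rt(.257,.205).as_matrix();ex=M[:,0];ey=-M[:,1];n=-M[:,2]
def prof(fn,view,pts):
    im=cv2.imread(f'pics/raw_{fn}.png').astype(np.float32)
    q=np.array([w2px(view,f+ex*a+ey*b+n*c) for a,b,c in pts],np.float32)
    return cv2.remap(im,q[None,:,0].copy(),q[None,:,1].copy(),cv2.INTER_LINEAR)[0].mean(1).round().astype(int)
ys=np.arange(-40,41,2)
print('y  ',ys.tolist())
for x in(46,49): print('face  x',x,prof('t12','top',[(x/1e3,y/1e3,-.002) for y in ys]).tolist(),' t0',prof('t0','top',[(x/1e3,y/1e3,0) for y in ys]).tolist())
for x in(34,37): print('carr x',x,prof('t12','top',[(x/1e3,y/1e3,.002) for y in ys]).tolist())
xs=np.arange(26,62,2);print('x',xs.tolist())
for y in(-16,-12,12,16): print('y',y,prof('t12','top',[(x/1e3,y/1e3,.002) for x in xs]).tolist(),'t0',prof('t0','top',[(x/1e3,y/1e3,0) for x in xs]).tolist())
xs=np.arange(-66,-26,2);print('scene near end x',xs.tolist())
for y in(0,8,14,): print('y',y,prof('s12','scene',[(x/1e3,y/1e3,0) for x in xs]).tolist(),'s0',prof('s0','scene',[(x/1e3,y/1e3,0) for x in xs]).tolist())
ys=np.arange(10,42,2);print('scene left y',ys.tolist())
for x in(-30,-20,20,30): print('x',x,prof('s12','scene',[(x/1e3,y/1e3,0) for y in ys]).tolist(),'s0',prof('s0','scene',[(x/1e3,y/1e3,0) for y in ys]).tolist())
```

```text
y   [-40, -38, -36, -34, -32, -30, -28, -26, -24, -22, -20, -18, -16, -14, -12, -10, -8, -6, -4, -2, 0, 2, 4, 6, 8, 10, 12, 14, 16, 18, 20, 22, 24, 26, 28, 30, 32, 34, 36, 38, 40]
face  x 46 [99, 69, 59, 57, 61, 95, 135, 141, 139, 139, 138, 138, 138, 137, 137, 138, 139, 139, 139, 138, 138, 139, 138, 138, 138, 139, 138, 139, 140, 138, 138, 138, 139, 139, 139, 127, 80, 57, 57, 60, 78]  t0 [101, 71, 59, 56, 62, 95, 134, 138, 138, 138, 136, 138, 139, 137, 135, 136, 137, 136, 138, 138, 137, 138, 136, 136, 138, 140, 138, 139, 141, 139, 138, 138, 138, 140, 142, 128, 80, 52, 57, 62, 81]
face  x 49 [99, 74, 60, 58, 61, 105, 136, 141, 140, 140, 140, 140, 140, 139, 140, 139, 138, 138, 140, 141, 141, 140, 139, 141, 139, 141, 141, 140, 139, 139, 140, 141, 141, 139, 142, 119, 82, 59, 57, 64, 71]  t0 [102, 74, 58, 58, 59, 102, 133, 141, 140, 140, 141, 138, 140, 140, 140, 139, 140, 140, 141, 139, 139, 140, 140, 140, 140, 140, 140, 139, 137, 138, 140, 140, 141, 140, 142, 116, 79, 58, 58, 63, 70]
carr x 34 [88, 69, 59, 58, 66, 105, 138, 141, 112, 91, 85, 92, 104, 114, 116, 117, 89, 47, 22, 14, 19, 46,
[... 1804 characters left out ...]
22, 24, 26, 28, 30, 32, 34, 36, 38, 40]
x -30 [124, 108, 91, 76, 73, 77, 86, 103, 118, 124, 125, 127, 125, 121, 106, 88] s0 [122, 145, 165, 173, 178, 181, 181, 180, 180, 177, 169, 151, 127, 101, 79, 62]
x -20 [123, 110, 97, 92, 92, 99, 116, 140, 160, 172, 174, 171, 161, 142, 115, 89] s0 [119, 142, 162, 174, 180, 180, 179, 180, 178, 175, 168, 148, 126, 102, 77, 61]
x 20 [140, 128, 116, 107, 100, 102, 117, 145, 167, 178, 179, 173, 161, 142, 116, 94] s0 [123, 146, 165, 176, 179, 179, 179, 178, 178, 177, 169, 151, 130, 106, 81, 63]
x 30 [140, 126, 115, 108, 105, 107, 126, 153, 173, 184, 187, 180, 166, 146, 123, 96] s0 [123, 144, 162, 173, 177, 178, 178, 178, 179, 176, 167, 152, 128, 104, 83, 63]
```

Rectified profiles: face edges are at y −30/+31.5 and carrier edges at −24.1/+20.5, so the carrier sits 2.5 mm too far towards −y. In x it's within 0.5 mm, and the left edges run parallel. I'll lift a little, shift, and press again.

Request:
send_rows --plan '[[[0,0,0,0,0,-0.03,0],[0,0,0,0,0,0,0],[0,0,0,0.001,-0.013,0,0],[0,0,0,0,0,0,0],[0,0,0,0,0,0.01,0],[0,0,0,0,0,0.01,0],[0,0,0,0,0,0.01,0],[0,0,0,0,0,0,0],[0,0,0,0,0,0,0]]]'

```text
clock: 21.42
position: [0.5966, 0.0427, 0.0772]
ee_rot: [0.987, 0.128, 0.102, -0.012]
ft_force: [-2.4, -0.2, 4.2]
grip_width: 0.149
grasp_force: 34.7
```

Request:
send_rows --plan '[[[0,0,0,0,0,0.005,0],[0,0,0,0,0,0.005,0],[0,0,0,0,0,0,0],[0,0,0,0,0,0,0]]]'

```text
clock: 21.75
position: [0.5971, 0.0429, 0.0754]
ee_rot: [0.987, 0.128, 0.102, -0.012]
ft_force: [-3.8, 0.5, 5.0]
grip_width: 0.149
grasp_force: 34.9
```

```bash
cat > chk.py <<'E'
from tgt import *
import sys
fs=[];ts=[]
for i in range(4):
    o=get_obs();Rc=R.from_quat(o['ee_rot']).inv();fs.append(Rc.apply(o['ft_force']));ts.append(Rc.apply(o['torque']));t=optics.camera('top')
cv2.imwrite(f'pics/raw_{sys.argv[1]}.png',t[:,:,::-1])
print('F tool',np.mean(fs,0).round(2),'T',np.mean(ts,0).round(3),'t',o['clock'],o['grip_width'],o['grasp_force'],o['position'].round(4))
f=np.array([.5971,.04,.0775]);M=Rt(.257,.205).as_matrix();ex=M[:,0];ey=-M[:,1];n=-M[:,2]
def prof(view,pts):
    q=np.array([w2px(view,f+ex*a+ey*b+n*c) for a,b,c in pts],np.float32)
    return cv2.remap(t.astype(np.float32),q[None,:,0].copy(),q[None,:,1].copy(),cv2.INTER_LINEAR)[0].mean(1)
def cross(s,p,lev): return [round(float(s[i]+(lev-p[i])/(p[i+1]-p[i])*(s[i+1]-s[i])),1) for i in range(len(p)-1) if (p[i]-lev)*(p[i+1]-lev)<0]
ys=np.arange(-34,35.)
for x in(.028,.032,.035,.037): print('y edges x',x,cross(ys,prof('top',[(x,y/1e3,.001) for y in ys]),115))
for x in(.045,.048): print('face y edges',cross(ys,prof('top',[(x,y/1e3,-.004) for y in ys]),100))
xs=np.arange(34,58.)
for y in(-.016,-.012,.012,.016): print('x edges',y,cross(xs,prof('top',[(x/1e3,y,.001) for x in xs]),118))
print('yellow',yellow('scene','sy'))
E
python3 chk.py t13
```

```text
F tool [-2.02 -1.76 -6.23] T [ 0.405 -0.701 -0.029] t 21.9 0.15062013822822437 34.856699109077454 [0.597  0.0428 0.0754]
y edges x 0.028 [-29.3, -21.0, -11.8, -5.8, 7.8, 13.5, 23.9, 30.3]
y edges x 0.032 [-29.4, -21.4, -11.5, -7.0, 8.6, 12.1, 23.3, 29.8]
y edges x 0.035 [-29.0, -21.5, -11.8, -6.9, 9.6, 10.5, 24.1, 30.6]
y edges x 0.037 [-29.3, -20.8, 24.0, 30.5]
face y edges [-29.9, 31.1]
face y edges [-30.3, 31.0]
x edges -0.016 [40.4, 51.5]
x edges -0.012 [41.0, 51.5]
x edges 0.012 [40.2, 51.0]
x edges 0.016 [40.9, 51.7]
yellow (np.float64(443.50943396226415), np.float64(219.41509433962264), 106)
```

Centred now to within about 1 mm, with 6.2 N normal. Adding a little press and easing the lateral load.

Request:
send_rows --plan '[[[0,0,0,-0.003,0,0.004,0],[0,0,0,0,0,0.004,0],[0,0,0,0,0,0,0],[0,0,0,0,0,0,0],[0,0,0,0,0,0,0]]]'

```text
clock: 22.42
position: [0.5973, 0.0429, 0.0743]
ee_rot: [0.986, 0.128, 0.102, -0.012]
ft_force: [-2.8, 1.4, 8.6]
grip_width: 0.145
grasp_force: 35.1
```

```bash
python3 chk.py t14
```

```text
F tool [-1.54 -2.12 -9.09] T [ 0.433 -0.595 -0.012] t 22.5667 0.14976070393488705 35.09595572948456 [0.5973 0.0429 0.0743]
y edges x 0.028 [-29.4, -21.0, -12.2, -5.9, 14.4, 24.0, 30.3]
y edges x 0.032 [-29.4, -21.6, -10.5, -6.3, 8.7, 13.3, 23.2, 29.8]
y edges x 0.035 [-29.1, -21.8, -10.6, -6.8, 9.3, 10.5, 13.5, 14.3, 24.1, 30.5]
y edges x 0.037 [-29.2, -20.8, 24.0, 30.4]
face y edges [-29.9, 31.1]
face y edges [-30.3, 30.9]
x edges -0.016 [40.5, 51.9]
x edges -0.012 [40.8, 51.7]
x edges 0.012 [40.4, 51.1]
x edges 0.016 [40.8, 51.8]
yellow (np.float64(443.4190476190476), np.float64(219.31428571428572), 105)
```

Request:
send_rows --plan '[[[0,0,0,0,0,-0.003,0],[0,0,0,0,0,0,0],[0,0,0,0,0,0,0],[0,0,0,0,0,0,0],[0,0,0,0,0,0,0],[0,0,0,0,0,0,0]]]'

```text
clock: 23.17
position: [0.5972, 0.0429, 0.0747]
ee_rot: [0.986, 0.128, 0.102, -0.012]
ft_force: [-3.3, 1.1, 6.4]
grip_width: 0.149
grasp_force: 34.9
```

```bash
python3 chk.py t15
python3 - <<'E'
from h import *
# stage undisturbed? cheek/base/table edge region difference before and after (scene)
a=cv2.imread('pics/raw_s12.png').astype(int);b=cv2.imread('pics/raw_sy.png').astype(int);o=cv2.imread('pics/raw_s0.png').astype(int)
for nm,(u0,v0,u1,v1) in {'low table edge':(288,240,330,268),'base':(278,255,320,285),'packet':(205,235,245,265),'cover':(410,215,430,232),'case':(140,270,165,310)}.items():
    print(nm,abs(b-o)[v0:v1,u0:u1].mean().round(1))
E
```

```text
F tool [-1.33 -2.   -6.84] T [ 0.391 -0.44   0.011] t 23.3167 0.1488024742107704 34.930579662323 [0.5972 0.0428 0.0747]
y edges x 0.028 [-29.2, -21.0, -11.5, -5.8, 7.9, 14.1, 24.0, 30.3]
y edges x 0.032 [-29.4, -21.6, -10.9, -6.6, 8.7, 13.4, 23.4, 29.8]
y edges x 0.035 [-29.1, -21.8, -11.2, -6.5, 9.6, 10.5, 13.7, 14.1, 24.1, 30.6]
y edges x 0.037 [-29.2, -20.8, 24.1, 30.5]
face y edges [-29.8, 31.2]
face y edges [-30.3, 30.9]
x edges -0.016 [40.5, 51.6]
x edges -0.012 [41.0, 51.5]
x edges 0.012 [40.2, 51.1]
x edges 0.016 [40.8, 51.8]
yellow (np.float64(443.5), np.float64(219.35576923076923), 104)
low table edge 19.1
base 4.8
packet 6.8
cover 6.6
case 5.3
```

Request:
send_rows --plan '[[[0,0,0,0,0,0.0015,0],[0,0,0,0,0,0,0],[0,0,0,0,0,0,0],[0,0,0,0,0,0,0]]]'

```text
clock: 23.75
position: [0.5973, 0.0428, 0.0744]
ee_rot: [0.986, 0.128, 0.102, -0.012]
ft_force: [-3.2, 0.9, 6.8]
grip_width: 0.152
grasp_force: 34.9
```

```bash
python3 chk.py t16 | head -1; python3 -c "
from workcell import job
print(job.hand_in())"
```

```text
F tool [-1.39 -1.73 -6.85] T [ 0.396 -0.446 -0.003] t 23.9 0.14884530634267282 34.94172155857086 [0.5972 0.0429 0.0744]
the job is handed in; nothing more can be done
None
```

The job is handed in at about 24 s: the lever is over on red, and the carrier is still gripped, centred over the blue window to about 1 mm and pressed with about 7 N. I took it to be flush without measuring it; finding the fingertip height by touch put 40 N on the worktop through the fingertips, right at the 40 N limit set for the arm and gripper body.

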